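Finish the pinwheel layer of slide cartons on the foam shipper base

TASK

Finish the bottom layer of microscope-slide cartons on the white foam shipper base: lay the green carton from the bench mat and the one standing on edge in the blue wire rack flat into the two empty places, so that the four cartons make a pinwheel, each turned a quarter from the next around a small square gap in the middle. They must sit close beside one another, square to the base and within its raised deck, with the two cartons already laid left in their places. The slides are glass, so set the cartons down and never let one drop, and do not disturb the other things on the bench.

Things in the scene. Friction and masses are not known exactly. Their poses are not given: they have to be found in the camera images.
- carton_flat: slide carton lying flat on the bench mat at the start, either broad face may end up: 84 x 50 x 32 mm, 160 to 320 g, rigid, dark green with a paper band. Origin at its centre, x along its length, y across its width, z through its thickness.
- carton_edge: slide carton on its long edge on the rack floor, top at 62 mm: 84 x 50 x 32 mm, 160 to 320 g, rigid, dark green with a paper band. Origin at its centre, x along its length, y across its width, z through its thickness (level at the start). Lifts straight out, pinched by its 32 mm; then must be put down, tipped flat (leaned past 33 degrees it topples) and retaken across its width.
- laid_1: slide carton already laid, length along the foam base's x, centre at (26, 43) mm in the base's frame, loose: 84 x 50 x 32 mm, 160 to 320 g, rigid, dark green with a paper band. Origin at its centre, x along its length, y across its width, z through its thickness.
- laid_2: slide carton already laid, length along the foam base's y, centre at (-43, 26) mm in the base's frame, loose: 84 x 50 x 32 mm, 160 to 320 g, rigid, dark green with a paper band. Origin at its centre, x along its length, y across its width, z through its thickness.
- foam_base: white foam shipper base, fixed: flange 184 x 184 x 18 mm, raised deck 158 x 158 mm with its top 32 mm above the bench. Origin at the centre of its underside, x and y along its sides. The full layer is 136 mm square, 2 mm between cartons, round a 36 mm square gap that takes one finger of a gripper holding a carton across its width, 24 mm off its middle.
- place_1 (a point): empty place on the deck: centre of a carton lying there, 48 mm above the bench, at (-26, -43) mm in the base's frame, axes as the base; length along the base's x. Its +x end meets the place_2 carton; its +y side meets laid_2's end and, for the 36 mm nearest the +x end, the middle gap.
- place_2 (a point): empty place on the deck: centre of a carton lying there, 48 mm above the bench, at (43, -26) mm in the base's frame, axes as the base; length along the base's y. Its +y end meets laid_1's long side; its -x side meets the end of the place_1 carton and, for the 36 mm nearest the +y end, the middle gap.
- rack: blue coated-wire rack, fixed, 92 x 156 mm, floor 12 mm above the bench, left or right of the robot. Wire dividers up to 48 mm high stand only at the slot ends, over 32 mm from the middle along x: fingers fit between. Origin at the centre of its underside, slots along its x; the carton stands at y = -33 mm, the yellow mailer at y = +43 mm.
- mat: pale blue bench mat, fixed, 190 x 160 x 3 mm; origin at the centre of its underside, x along its 190 mm side. Nothing but carton_flat lies on it, on either side of the robot.
- mailer: yellow plastic slide mailer, 80 x 12 x 42 mm, upright in the rack's other slot; origin at the centre of its underside, x along its length. Bystander.
- flask: foil-capped conical flask, 82 mm wide, 113 mm tall; origin at the centre of its underside. Bystander.
- bottle: amber bottle, 60 mm wide, 125 mm tall; origin at the centre of its underside. Bystander.
- beaker: glass beaker, 68 mm wide, 85 mm tall; origin at the centre of its underside. Bystander.
- timer: white digital timer, 62 x 62 x 18 mm; origin at the centre of its underside. Bystander.
- marker: blue and white marker pen lying on the bench, 120 x 13 x 15 mm; origin at the middle of its underside, x along it. Bystander.
Not all that is in view belongs to the job. Leave any red or yellow look-alike of the carton_edge alone.

How it is judged:
At the end, for the whole second after the job is handed in: Both cartons lie flat in the two places (either in either), centre within 7 mm along each base side and 4 mm in height, length within 0.08 rad of the place's, flat within 0.06 rad; laid cartons within 8 mm of their start, as flat and square; all at rest ((((x of carton_flat in the frame of place_1 between -0.007 and 0.007 m and y of carton_flat in the frame of place_1 between -0.007 and 0.007 m and z of carton_flat in the frame of place_1 between -0.004 and 0.004 m and angle between the x axis of carton_flat and the x axis of foam_base, either way round below 0.08 rad and angle between the z axis of carton_flat and the z axis of foam_base, either way round below 0.06 rad) and (x of carton_edge in the frame of place_2 between -0.007 and 0.007 m and y of carton_edge in the frame of place_2 between -0.007 and 0.007 m and z of carton_edge in the frame of place_2 between -0.004 and 0.004 m and angle between the x axis of carton_edge and the y axis of foam_base, either way round below 0.08 rad and angle between the z axis of carton_edge and the z axis of foam_base, either way round below 0.06 rad)) or ((x of carton_edge in the frame of place_1 between -0.007 and 0.007 m and y of carton_edge in the frame of place_1 between -0.007 and 0.007 m and z of carton_edge in the frame of place_1 between -0.004 and 0.004 m and angle between the x axis of carton_edge and the x axis of foam_base, either way round below 0.08 rad and angle between the z axis of carton_edge and the z axis of foam_base, either way round below 0.06 rad) and (x of carton_flat in the frame of place_2 between -0.007 and 0.007 m and y of carton_flat in the frame of place_2 between -0.007 and 0.007 m and z of carton_flat in the frame of place_2 between -0.004 and 0.004 m and angle between the x axis of carton_flat and the y axis of foam_base, either way round below 0.08 rad and angle between the z axis of carton_flat and the z axis of foam_base, either way round below 0.06 rad))) and distance of each of laid_1, laid_2 from where it was at the start of the episode below 0.008 m and angle between the x axis of laid_1 and the x axis of foam_base, either way round below 0.08 rad and angle between the x axis of laid_2 and the y axis of foam_base, either way round below 0.08 rad and angle between the z axis of each of laid_1, laid_2 and the z axis of foam_base, either way round below 0.06 rad and linear speed of each of carton_flat, carton_edge, laid_1, laid_2 below 0.02 m/s); the robot touches nothing.
It fails at once if a carton falls: free of all contact with its centre more than 80 mm above the bench ((height (world z) of carton_flat above 0.08 m and contact force between carton_flat and anything else below 0.01 N) or (height (world z) of carton_edge above 0.08 m and contact force between carton_edge and anything else below 0.01 N) or (height (world z) of laid_1 above 0.08 m and contact force between laid_1 and anything else below 0.01 N) or (height (world z) of laid_2 above 0.08 m and contact force between laid_2 and anything else below 0.01 N)).
It fails at once if a bystander (mailer, flask, bottle, beaker, timer or marker) is moved more than 30 mm (distance of any of mailer, flask, bottle, beaker, timer, marker from where it was at the start of the episode above 0.03 m).
It also fails if it takes over 64 s, if anything falls off the work surface, if the arm or the gripper's body presses on something with over 40 N, if the wrist force passes 120 N, or if a joint passes its speed limit or range.

ROBOT

A 6-joint arm with a two-finger parallel gripper is mounted at the origin on the work surface. World frame = base frame: x ahead of the robot, y to its left, z up, the work surface at z = 0. Lengths are in m, angles in rad, forces in N, time in s.
With the tool pointing down it reaches from about 0.25 to 0.8 m from the base axis. Payload 3.9 kg.
Tool frame: the origin (TCP) lies at the centre of the arm's flange, where the gripper is bolted on; the fingertips stand 173 mm ahead of it and the grasp point (between the pads) lies hold_point_z ahead of it (hold_point_z is the distance from the TCP to the grasp point, in m); z points along the fingers, y is the line along which they close (so a half turn about z gives the same grasp; the last joint's range is limited). The gripper opens to 85 mm and grips with 20 to 120 N. Pads are 22 mm wide; open, the fingers measure 114 mm over their backs; the gripper's body (76 mm by 85 mm) begins 54 mm behind the grasp point. The pads swing forward as they close: fully open they stand 13 mm farther back than shut.
Start: joints at [-1.154, 0.26, -0.138, 1.173, 0, 1.571], TCP at [0.213, -0.48, 0.405] pointing down, gripper open.
Joint ranges: [-2.78, 2.78], [-0.83, 1.72], [-1.28, 1.37], [-1.9, 2.12], [-1.57, 1.48], [-3.14, 3.14]. Speed limits (rad/s): [2.57, 2.57, 3.14, 3.14, 3.14, 3.14].

INTERFACE

Orientations are given as a unit quaternion [w, x, y, z].
In Python, from station import * gives the robot as it stands. The module is installed in compiled form; this text tells all that it offers.
- The arm moves only by the tool servo_tool, never from a script. Its arguments are lists of equal length, an entry for each row: "travel": the shift along the tool's x, y, z in units of 30 mm (1.0 is 30 mm), a list of three; "yaw": the turn about the tool's z in degrees; "fingers": the opening, from 0 (shut) to 1 (fully open). In form: {"travel": [[dx, dy, dz], ...], "yaw": [yaw, ...], "fingers": [fingers, ...]}. A call has 1 to 20 rows; each row is the pose to reach, as a shift and turn from the pose commanded when the call began, along the tool's axes at that moment; what a row does not reach only later rows make up. A row lasts 1/8 s, in which the tool goes at most 62.5 mm and 10.7 degrees, less where a joint would pass 70% of its speed; a pose out of reach is approached as far as the arm can. A call with a gripper value outside its range is refused whole. The fingers move at their own pace and stop on an object; "squeeze" is the grip in N (left out, the last holds). Time passes only in rows, so rows that repeat a pose let the fingers close. It gives the time, the measured TCP pose, the force, the opening and the grip force at its end, in the units of the state.
- get_state(): the state, without advancing time (a new reading comes with each control period).
- read_camera(name): name is "side" or "top" or "wrist"; returns the picture (400x640x3 uint8, blue, green, red); there is no depth.
- get_calibration(name): a dict with "mtx" (3x3 intrinsics, pixels), "extrinsics" (4x4, takes a point from camera to world coordinates). Camera axes: x right, y down, z forward; pixel columns grow to the right and rows downward; lengths in m; the calibration is good to about 2 mm. The wrist camera is an equidistant fisheye: a pixel r from the principal point sees the ray r / f radians off the axis. A picture is of the moment at which its call begins: read the wrist's pose just before it. get_calibration takes no time and is no camera call; for the wrist camera it gives the pose at the moment of the call.
- hand_in(): hands the job in; it is judged then, once.
Trained networks look in the newest picture that a camera, given by its name, has taken for a name from the list of things; names that differ only in an ending like _2 or _b are one class to them, and where a whole thing is asked for, a point or a joint stands for the part that bears it (a point fixed in the world has none). Each returns a list of dicts, best first, with "conf" (0 to 1); they miss things now and then, are a little off and sometimes report something else, mostly with a low value. They report only what shows in the picture. A call takes as long as a camera call. They do not tell look-alikes from the thing itself.
- look_for(camera, label): "at" ([x, y, z] in m, in the coordinates of the camera as it stood for that picture, good to about 4 mm: the middle of the surface that is visible of it).
- regions_of(camera, label): "mask" (400x640 bool, what is visible of it).
- mark_of(camera, label): "at" ([x, y, z] in m, in the coordinates of the camera as it stood for that picture, good to about 4 mm: a listed point, or the origin of a listed thing).
The state is a dict: "clock": time; "qpos": joint angles; "qd": joint speeds; "joint_torque": joint torques, N m; "ee_pos": TCP position; "orientation": TCP orientation; "contact_force": force on the tool from outside, world axes, zero at the start; "ft_torque": the same for the moment, N m; "gripper_width": opening from 0.0 (shut) to 1.0 (fully open); "finger_force": force on a finger pad.
Only numpy, scipy, OpenCV 4.12 (cv2) and the standard library are available. Lean on these libraries where they do the work, as an engineer would, in place of code of your own. Each camera call takes 0.05 s, during which the arm holds its last target. There are 200 camera calls.

## Working session

There is one attempt and no reset: what is moved stays moved. The work goes in short steps, Python scripts to look and compute and a tool call to move; the robot and the scene stay as the last step left them, time stands still between calls to the robot, and variables do not carry over. Pictures are saved under pics/ and viewed, at most 10 in all, crops included, and the job is handed in when it is done.

Besides the shell and the picture viewer there is one more tool, called after "Request:" in YAML: its name, and indented under it one key for each argument. servo_tool: Moves the arm, as the interface text tells. Its arguments: {"type":"object","properties":{"travel":{"type":"array","items":{"type":"array","items":{"type":"number"}}},"yaw":{"type":"array","items":{"type":"number"}},"fingers":{"type":"array","items":{"type":"number"}},"squeeze":{"type":"number"}},"required":["travel","yaw","fingers"]}

```bash
mkdir -p pics; cat > h.py <<'E'
from station import *
import numpy as np, cv2
from scipy.spatial.transform import Rotation as R
def w(cam,p):
    E=get_calibration(cam)['extrinsics']; return (np.array(E)@np.r_[p,1])[:3]
def pix(cam,P):
    c=get_calibration(cam); p=(np.linalg.inv(c['extrinsics'])@np.r_[P,1])[:3]; K=np.array(c['mtx'])
    if cam=='wrist':
        r=np.hypot(p[0],p[1]); t=np.arctan2(r,p[2]); q=np.array([p[0]/r*t,p[1]/r*t,1])
    else: q=p/p[2]
    return (K@q)[:2]
def ray(cam,uv,z,c=None):
    c=c or get_calibration(cam); K=np.array(c['mtx']); q=np.linalg.inv(K)@np.r_[uv,1]
    if cam=='wrist':
        t=np.hypot(q[0],q[1]); q=np.array([q[0]/t*np.sin(t),q[1]/t*np.sin(t),np.cos(t)])
    E=np.array(c['extrinsics']); d=E[:3,:3]@q; o=E[:3,3]; return o+d*(z-o[2])/d[2]
def rect(cam,m,z):
    cs=cv2.findContours(m.astype(np.uint8),cv2.RETR_EXTERNAL,cv2.CHAIN_APPROX_NONE)[0]
    c=max(cs,key=cv2.contourArea)[:,0]
    P=np.array([ray(cam,p,z)[:2] for p in c[::max(1,len(c)//200)]])
    r=cv2.minAreaRect((P*1000).astype(np.float32)); return r
E
python3 - <<'E'
from h import *
s=get_state(); print({k:np.round(v,3) for k,v in s.items()})
np.set_printoptions(precision=3,suppress=True)
for cam in ['top','side']:
    im=read_camera(cam); cv2.imwrite(f'pics/{cam}0.png',im); print(cam,get_calibration(cam)['extrinsics'][:3])
    for l in ['carton_flat','carton_edge','laid_1','foam_base','rack','mat','mailer','flask','bottle','beaker','timer','marker','place_1','place_2']:
        for r in mark_of(cam,l)[:5]:
            P=w(cam,r['at']); print(cam,l,round(r['conf'],2),P,pix(cam,P).round())
E
```

```text
{'clock': np.float64(0.0), 'qpos': array([-1.154,  0.261, -0.139,  1.173,  0.   ,  1.571]), 'qd': array([ 0.002, -0.001,  0.001,  0.001, -0.001,  0.001]), 'joint_torque': array([-0.0000e+00, -4.0568e+01,  2.5393e+01,  1.9000e-02, -0.0000e+00,
        0.0000e+00]), 'ee_pos': array([ 0.212, -0.48 ,  0.404]), 'orientation': array([-0.001,  0.978,  0.207, -0.   ]), 'contact_force': array([0.504, 0.164, 0.121]), 'ft_torque': array([0.021, 0.021, 0.059]), 'finger_force': np.float64(0.0), 'gripper_width': np.float64(1.003)}
top [[ 0.006 -0.994  0.11   0.425]
 [-1.    -0.006  0.    -0.028]
 [ 0.001 -0.11  -0.994  1.373]]
top carton_flat 0.77 [0.466 0.311 0.016] [221. 226.]
top carton_flat 0.62 [ 0.475 -0.356  0.036] [423. 224.]
top carton_flat 0.41 [ 0.47  -0.284  0.003] [399. 226.]
top carton_edge 0.88 [ 0.474 -0.357  0.035] [423. 224.]
top carton_edge 0.73 [ 0.343 -0.356  0.024] [423. 265.]
top carton_edge 0.61 [ 0.435 -0.491  0.022] [463. 237.]
top laid_1 0.88 [0.56  0.024 0.049] [307. 197.]
top laid_1 0.71 [0.508 0.076 0.046] [291. 213.]
top foam_base 0.92 [ 0.512  0.025 -0.002] [307. 21
[... 1848 characters left out ...]
er 0.62 [ 0.464 -0.281  0.016] [378. 177.]
side mailer 0.22 [0.76  0.059 0.006] [241. 203.]
side flask 0.56 [ 0.706 -0.337  0.002] [326. 145.]
side bottle 0.65 [0.725 0.251 0.003] [205. 250.]
side beaker 0.86 [0.622 0.443 0.001] [180. 322.]
side timer 0.63 [ 0.645 -0.204  0.002] [319. 172.]
side marker 0.41 [0.763 0.056 0.005] [241. 203.]
side marker 0.19 [ 0.448  0.322 -0.001] [266. 322.]
side place_1 0.9 [0.459 0.015 0.049] [330. 229.]
side place_1 0.55 [ 0.512 -0.029  0.049] [323. 211.]
side place_1 0.4 [ 0.464 -0.285  0.018] [378. 176.]
side place_2 0.9 [0.459 0.015 0.049] [330. 229.]
side place_2 0.55 [ 0.512 -0.029  0.049] [323. 211.]
side place_2 0.4 [ 0.464 -0.285  0.018] [378. 176.]
```

```bash
python3 - <<'E'
import cv2,numpy as np
im=cv2.imread('pics/top0.png'); cv2.imwrite('pics/t1.png',cv2.resize(im[110:310,160:500],(800,471),interpolation=cv2.INTER_CUBIC))
im=cv2.imread('pics/side0.png'); cv2.imwrite('pics/s1.png',cv2.resize(im[110:220,330:470],(764,600),interpolation=cv2.INTER_CUBIC))
E
python3 - <<'E'
from h import *
for cam in ['top']:
    read_camera(cam)
    for l,z in [('carton_flat',.035),('carton_edge',.062),('laid_1',.064),('foam_base',.032),('rack',.02),('mat',.003)]:
        for r in regions_of(cam,l)[:4]:
            q=rect(cam,r['mask'],z); print(l,round(r['conf'],2),np.round(q[0],0),np.round(q[1],0),round(q[2],1))
E
```

```text
carton_flat 0.7 [471. 306.] [52. 89.] 0.4
carton_flat 0.23 [ 642. -199.] [63. 64.] 89.4
carton_edge 0.82 [ 435. -481.] [91. 44.] 44.5
carton_edge 0.75 [ 345. -348.] [34. 90.] 8.9
carton_edge 0.44 [ 500. -315.] [59. 47.] 34.2
laid_1 0.91 [560.  23.] [51. 83.] 34.2
laid_1 0.57 [510.  72.] [85. 50.] 34.3
foam_base 0.76 [511.  21.] [181. 182.] 33.5
rack 0.64 [ 516. -385.] [27. 20.] 0.4
rack 0.29 [511.  21.] [181. 185.] 33.0
mat 0.94 [447. 323.] [159. 190.] 81.4
```

View pics/t1.png

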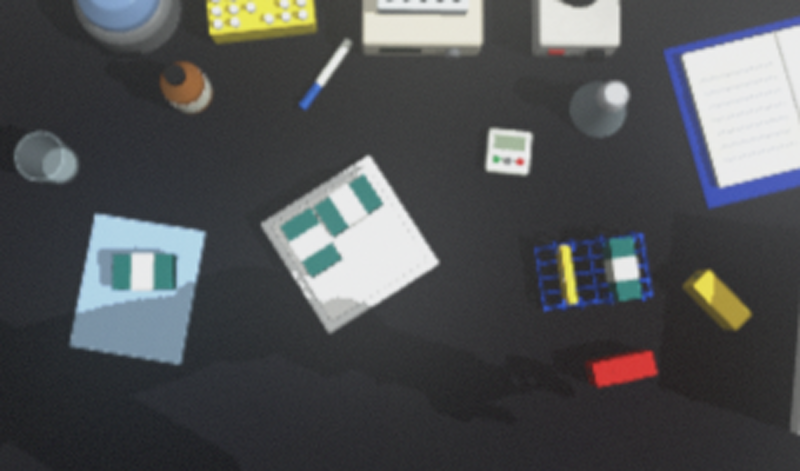

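View pics/s1.png

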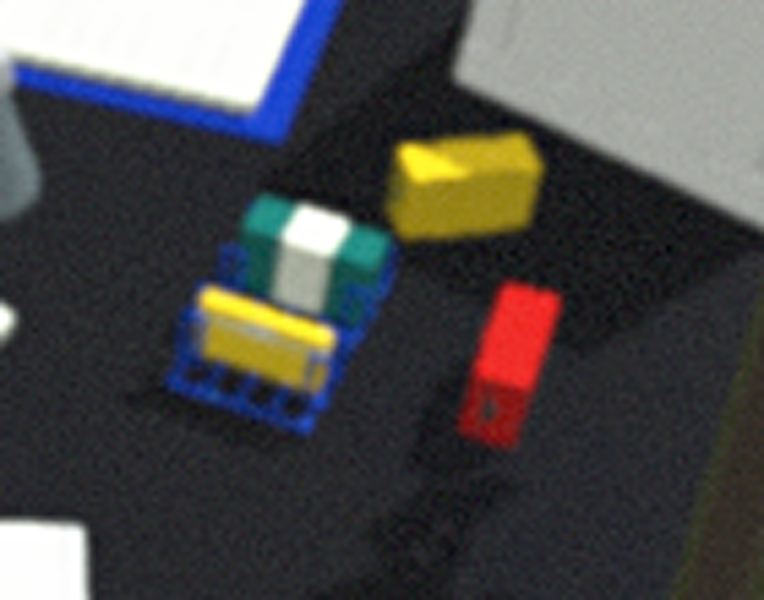

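The top crop shows green cartons flat on the mat at (143,271) and standing in the rack at (624,268). Two places are already laid at (350,205) and (310,243). The side crop shows the look-alikes. Candidates for carton_edge, in full top-image pixels:
- Green, in the rack: (423,224). This is the one I want.
- Red: (423,265). Leave it.
- Yellow block: (463,237). Leave it.
- Yellow mailer: (399,226). Leave it.

The crop confirms the green one. First I'll move above carton_flat.

Request:
servo_tool:
  travel:
    - [18.26,-20.2,2.5]
    - [18.26,-20.2,2.5]
    - [18.26,-20.2,2.5]
    - [18.26,-20.2,2.5]
    - [18.26,-20.2,2.5]
    - [18.26,-20.2,2.5]
    - [18.26,-20.2,2.5]
    - [18.26,-20.2,2.5]
    - [18.26,-20.2,2.5]
    - [18.26,-20.2,2.5]
    - [18.26,-20.2,2.5]
    - [18.26,-20.2,2.5]
    - [18.26,-20.2,2.5]
    - [18.26,-20.2,2.5]
    - [18.26,-20.2,2.5]
    - [18.26,-20.2,2.5]
    - [18.26,-20.2,2.5]
    - [18.26,-20.2,2.5]
  yaw: [-66,-66,-66,-66,-66,-66,-66,-66,-66,-66,-66,-66,-66,-66,-66,-66,-66,-66]
  fingers: [1,1,1,1,1,1,1,1,1,1,1,1,1,1,1,1,1,1]

```text
clock: 4.1
ee_pos: [0.468, 0.2949, 0.3302]
orientation: [0.0, 0.708, 0.706, 0.0]
contact_force: [0.4, -0.3, 0.2]
gripper_width: 0.997
finger_force: 0.0
```

```bash
cat >> h.py <<'E'
np.set_printoptions(precision=4,suppress=True)
def yaw():
    q=get_state()['orientation']; M=R.from_quat([q[1],q[2],q[3],q[0]]).as_matrix(); return np.degrees(np.arctan2(M[1,0],M[0,0]))
def go(x,y,z,th):
    s=get_state(); q=s['orientation']; M=R.from_quat([q[1],q[2],q[3],q[0]]).as_matrix()
    t=M.T@(np.array([x,y,z])-s['ee_pos'])/.03; print('GO',t.round(2),'yaw',-((th-yaw()+180)%360-180))
E
python3 - <<'E'
import station
print([k for k in dir(station) if not k.startswith('_')], getattr(station,'hold_point_z',None))
from h import *
c=get_calibration('wrist'); im=read_camera('wrist'); cv2.imwrite('pics/w1.png',im); print(c['mtx'],c['extrinsics'])
for l,z in [('carton_flat',.035)]:
    for r in regions_of('wrist',l)[:3]:
        q=rect('wrist',r['mask'],z); print(l,round(r['conf'],2),np.round(q[0],0),np.round(q[1],0),round(q[2],1))
    for r in mark_of('wrist',l)[:3]: print(r['conf'],w('wrist',r['at']))
    for r in look_for('wrist',l)[:3]: print(r['conf'],w('wrist',r['at']))
E
```

```text
['PlanningError', 'get_calibration', 'get_state', 'hand_in', 'hold_point_z', 'look_for', 'mark_of', 'read_camera', 'regions_of'] 0.1547
[[309.7069   0.     323.3184]
 [  0.     309.7069 201.2959]
 [  0.       0.       1.    ]] [[ 1.     -0.0025 -0.0011  0.4687]
 [-0.0028 -0.9465 -0.3226  0.3781]
 [-0.0002  0.3226 -0.9465  0.2982]
 [ 0.      0.      0.      1.    ]]
carton_flat 0.6 [467. 311.] [52. 88.] 0.8
0.55 [0.4661 0.3133 0.0169]
0.97 [0.4638 0.318  0.032 ]
```

View pics/w1.png

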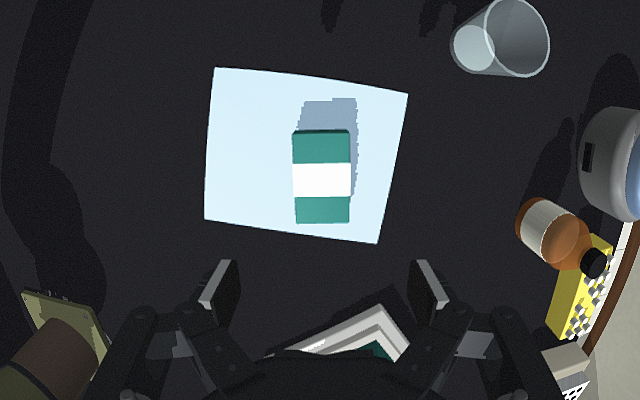

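The wrist view shows the mat with the carton's top face at about (292–351, 135–222). Its centre is at (0.467, 0.309), long side along world y, and nothing is near it. I'll grasp it 24 mm toward −y.

Request:
servo_tool:
  travel:
    - [-0.33,-0.03,1.5]
    - [-0.33,-0.03,3.0]
    - [-0.33,-0.03,4.0]
    - [-0.33,-0.03,4.6]
    - [-0.33,-0.03,5.07]
    - [-0.33,-0.03,5.07]
    - [-0.33,-0.03,5.07]
    - [-0.33,-0.03,5.07]
    - [-0.33,-0.03,5.07]
    - [-0.33,-0.03,5.07]
    - [-0.33,-0.03,5.07]
    - [-0.33,-0.03,5.07]
    - [-0.33,-0.03,5.07]
  yaw: [0,0,0,0,0,0,0,0,0,0,0,0,0]
  fingers: [1,1,1,1,1,1,0,0,0,0,0,0,0]
  squeeze: 70

```text
clock: 5.92
ee_pos: [0.4678, 0.2863, 0.1789]
orientation: [0.0, 0.708, 0.706, 0.001]
contact_force: [-0.5, -0.2, 6.1]
gripper_width: 0.573
finger_force: 73.3
```

Request:
servo_tool:
  travel:
    - [0,0,-0.5]
    - [0,0,-1.5]
    - [0,0,-3]
    - [0,0,-4.5]
    - [-1,0,-5]
    - [-2.5,0,-5]
    - [-4.2,0.05,-5]
    - [-6,0.1,-5]
    - [-7.6,0.16,-5]
    - [-8.8,0.16,-5]
    - [-9.5,0.16,-5]
    - [-9.5,0.16,-5]
    - [-9.5,0.16,-5]
    - [-9.5,0.16,-5]
  yaw: [0,0,0,0,-5,-10,-16,-22,-28,-33,-33.5,-33.5,-33.5,-33.5]
  fingers: [0,0,0,0,0,0,0,0,0,0,0,0,0,0]

```text
clock: 7.68
ee_pos: [0.4713, 0.0017, 0.3277]
orientation: [-0.0, 0.474, 0.881, 0.0]
contact_force: [-0.2, -0.0, -1.2]
gripper_width: 0.575
finger_force: 72.4
```

```bash
python3 - <<'E'
from h import *
s=get_state(); print(s['ee_pos'],yaw(),s['gripper_width'])
im=read_camera('wrist'); cv2.imwrite('pics/w2.png',im)
for l in ['place_1','laid_1','foam_base','carton_flat']:
    for r in mark_of('wrist',l)[:3]: print(l,r['conf'],w('wrist',r['at']))
for l,z in [('laid_1',.064),('foam_base',.018)]:
    for r in regions_of('wrist',l)[:3]:
        q=rect('wrist',r['mask'],z); print(l,round(r['conf'],2),np.round(q[0],0),np.round(q[1],0),round(q[2],1))
E
```

```text
[0.4713 0.0017 0.3277] 123.45060049559918 0.5745230922095004
laid_1 0.97 [0.5567 0.0192 0.0472]
laid_1 0.94 [0.5117 0.0719 0.0459]
carton_flat 0.78 [0.4583 0.0223 0.1667]
laid_1 0.89 [505.  72.] [86. 53.] 33.9
laid_1 0.69 [555.  21.] [58. 87.] 35.4
foam_base 0.61 [470.  79.] [182.  42.] 33.6
foam_base 0.51 [753. 264.] [152.  75.] 36.3
```

View pics/w2.png

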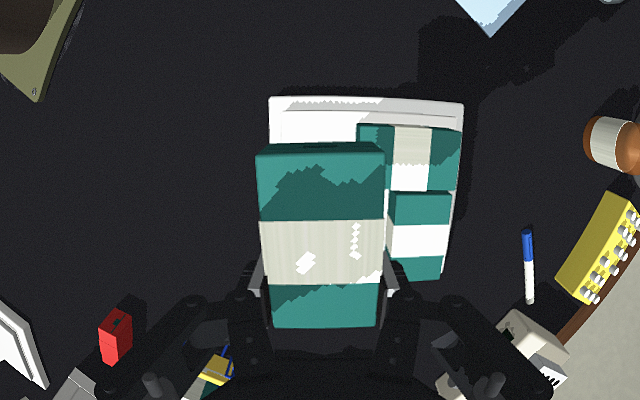

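The wrist view shows the held carton at (256–385, 145–328), the flange edge from (269,97) to (463,103), and both laid cartons to the right. I'll fit the base pose from these corners.

```bash
python3 - <<'E'
from h import *
a=ray('wrist',(270,97),.018)[:2]*1e3; b=ray('wrist',(463,103),.018)[:2]*1e3
v=b-a; th=np.degrees(np.arctan2(v[1],v[0]))-90; print(a,b,np.hypot(*v),th)
c,s=np.cos(np.radians(th)),np.sin(np.radians(th)); B=np.array([[c,-s],[s,c]])
print('centre from flange',(a+b)/2-B@[-92,0])
# laid_1 top: far-right corners; laid_2 top right edge
for n,uv,l in [('l2 TR',(461,130),(-68,68)),('l2 BR',(456,191),(-18,68)),('l1 TR',(451,193),(-16,68)),('l1 BR',(442,279),(68,68)),('l1 TL',(390,191),(-16,18))]:
    p=ray('wrist',uv,.064)[:2]*1e3; print(n,p,p-B@l)
# held carton top corners (top at TCP-.1439)
z=get_state()['ee_pos'][2]-.179+.035
P=[ray('wrist',u,z)[:2]*1e3 for u in [(256,154),(385,150),(376,327),(273,328)]]
print(np.array(P),np.mean(P,0),'len/wid',np.hypot(*(P[0]-P[3])),np.hypot(*(P[1]-P[0])),[np.degrees(np.arctan2(*(P[i]-P[j])[::-1])) for i,j in [(0,3),(1,2)]])
E
```

```text
[384.512   47.2542] [533.8192 145.9446] 178.976094865701 -56.53573220209541
centre from flange [509.8959  19.8503]
l2 TR [527.6296 115.1204] [508.3983  20.8964]
l2 BR [556.4513  73.2374] [509.6492  20.7249]
l1 TR [553.7205  69.3019] [505.8156  18.4579]
l1 BR [604.3801   1.9292] [510.1561  21.1605]
l1 TL [508.693   41.1788] [502.4996  17.9056]
[[415.776   40.523 ]
 [454.8613  68.0949]
 [503.0898  -0.4139]
 [462.1584 -28.1848]] [458.9714  20.0048] len/wid 82.89802980915638 47.831685950229215 [np.float64(124.02199983122394), np.float64(125.14463618424517)]
```

Request:
servo_tool:
  travel:
    - [-0.05,-0.04,0.5]
    - [-0.05,-0.04,1.5]
    - [-0.05,-0.04,2.5]
    - [-0.05,-0.04,3.2]
    - [-0.05,-0.04,3.6]
    - [-0.05,-0.04,3.8]
    - [-0.05,-0.04,3.9]
    - [-0.05,-0.04,3.95]
    - [-0.05,-0.04,3.97]
    - [-0.05,-0.04,3.97]
  yaw: [0,0,0,0,0,0,0,0,0,0]
  fingers: [0,0,0,0,0,0,0,0,0,0]

```text
clock: 9.28
ee_pos: [0.4714, -0.001, 0.2088]
orientation: [0.0, 0.474, 0.88, 0.0]
contact_force: [-0.7, 0.2, -3.1]
gripper_width: 0.574
finger_force: 72.6
```

Request:
servo_tool:
  travel:
    - [0,0,0.02]
    - [0,0,0.04]
    - [0,0,0.06]
    - [0,0,0.06]
  yaw: [0,0,0,0]
  fingers: [0,0,0,0]

```text
clock: 9.78
ee_pos: [0.4712, -0.001, 0.2079]
orientation: [0.0, 0.474, 0.88, 0.0]
contact_force: [-3.0, -0.4, 9.4]
gripper_width: 0.57
finger_force: 74.2
```

Request:
servo_tool:
  travel:
    - [0,0,0]
    - [0,0,0]
    - [0,0,0]
    - [0,0,-0.3]
    - [0,0,-1.2]
    - [0,0,-2.5]
    - [0,0,-4]
    - [-1.6,-1.1,-4]
    - [-3.3,-2.1,-4]
    - [-5,-3.2,-4]
    - [-6.6,-4.3,-4]
    - [-8.2,-5.3,-4]
    - [-9.9,-6.4,-4]
    - [-9.9,-6.4,-4]
    - [-9.9,-6.4,-4]
    - [-9.9,-6.4,-4]
    - [-9.9,-6.4,-4]
  yaw: [0,0,0,0,0,0,0,-10,-20,-30,-40,-50,-60,-60,-60,-60,-60]
  fingers: [0.8,0.8,0.8,0.8,0.8,0.8,0.8,0.8,0.8,0.8,0.8,0.8,0.8,0.8,0.8,0.8,0.8]

```text
clock: 11.9
ee_pos: [0.4744, -0.3534, 0.3269]
orientation: [-0.0, -0.03, 1.0, 0.0]
contact_force: [0.4, -0.1, -0.3]
gripper_width: 0.8
finger_force: 0.0
```

```bash
python3 - <<'E'
from h import *
s=get_state(); print(s['ee_pos'],yaw(),s['gripper_width'])
read_camera('top')
for l in ['laid_1']:
    for r in regions_of('top',l)[:4]:
        q=rect('top',r['mask'],.064); print('top',l,round(r['conf'],2),np.round(q[0],0),np.round(q[1],0),round(q[2],1))
im=read_camera('wrist'); cv2.imwrite('pics/w3.png',im)
for l in ['carton_edge','rack','mailer']:
    for r in mark_of('wrist',l)[:3]: 
        P=w('wrist',r['at']); print(l,r['conf'],P,pix('wrist',P).round())
for l,z in [('carton_edge',.062)]:
    for r in regions_of('wrist',l)[:3]:
        q=rect('wrist',r['mask'],z); print(l,round(r['conf'],2),np.round(q[0],0),np.round(q[1],0),round(q[2],1))
E
```

```text
[ 0.4744 -0.3534  0.3269] -176.54605415882168 0.7997763491515738
top laid_1 0.65 [561.  20.] [52. 83.] 34.2
top laid_1 0.56 [445. 308.] [155. 183.] 80.9
top laid_1 0.55 [510.  73.] [86. 52.] 34.1
carton_edge 0.92 [ 0.4351 -0.4971  0.0236] [175. 144.]
carton_edge 0.83 [ 0.4747 -0.3634  0.0387] [312. 196.]
carton_edge 0.69 [ 0.3371 -0.3579  0.0237] [328.  38.]
rack 0.95 [ 0.4717 -0.3272  0.0019] [351. 184.]
mailer 0.78 [ 0.4637 -0.2814  0.0132] [399. 182.]
carton_edge 0.87 [ 426. -479.] [83. 49.] 44.7
carton_edge 0.68 [733. 265.] [363.  59.] 59.9
carton_edge 0.61 [ 344. -358.] [37. 80.] 11.5
```

View pics/w3.png

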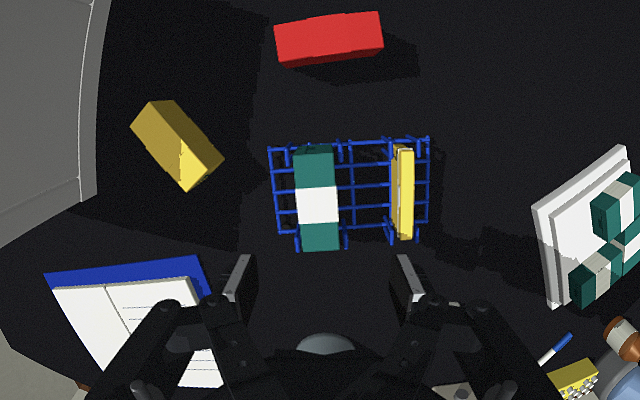

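The wrist view shows the green carton standing in the rack, top face from (295,153) to (340,250). The mailer is at (402,190), with the red and yellow look-alikes outside the rack.

```bash
python3 - <<'E'
from h import *
P=np.array([ray('wrist',u,.062)[:2]*1e3 for u in [(294,154),(333,153),(339,249),(301,251)]])
print(P,P.mean(0)); a=(P[0]+P[1])/2-(P[2]+P[3])/2; print(np.hypot(*a),np.degrees(np.arctan2(a[1],a[0])),np.hypot(*(P[0]-P[1])),np.hypot(*(P[2]-P[3])))
# colour mask in world, top view cross-check
im=read_camera('top')
m=cv2.inRange(cv2.cvtColor(im,cv2.COLOR_BGR2HSV),(75,70,40),(100,255,255)); m[:, :405]=0; m[:,445:]=0;m[:200]=0;m[250:]=0
ys,xs=np.nonzero(m); h=cv2.convexHull(np.c_[xs,ys].astype(np.int32))
z=np.zeros_like(m); cv2.fillPoly(z,[h],1); print(rect('top',z,.062))
E
```

```text
[[ 434.1094 -379.0751]
 [ 431.6511 -349.4486]
 [ 512.5825 -338.6641]
 [ 516.4732 -370.7139]] [ 473.704  -359.4754]
82.2068757348423 -173.31282402635065 29.728296902766537 32.2850903753233
((474.46527099609375, -353.84722900390625), (86.62848663330078, 46.20198059082031), 8.208168983459473)
```

Request:
servo_tool:
  travel:
    - [0.03,-0.19,1]
    - [0.03,-0.19,2.3]
    - [0.03,-0.19,3.2]
    - [0.03,-0.19,3.8]
    - [0.03,-0.19,4.16]
    - [0.03,-0.19,4.16]
    - [0.03,-0.19,4.16]
    - [0.03,-0.19,4.16]
    - [0.03,-0.19,4.16]
    - [0.03,-0.19,4.16]
    - [0.03,-0.19,4.16]
    - [0.03,-0.19,4.16]
    - [0.03,-0.19,4.16]
  yaw: [-3.2,-3.2,-3.2,-3.2,-3.2,-3.2,-3.2,-3.2,-3.2,-3.2,-3.2,-3.2,-3.2]
  fingers: [0.7,0.7,0.7,0.7,0.7,0.7,0,0,0,0,0,0,0]
  squeeze: 60

```text
clock: 13.92
ee_pos: [0.4743, -0.3607, 0.2031]
orientation: [0.001, -0.057, 0.998, -0.001]
contact_force: [-0.7, 0.8, 6.2]
gripper_width: 0.366
finger_force: 61.2
```

Request:
servo_tool:
  travel:
    - [0,0,-0.3]
    - [0,0,-1]
    - [0,0,-2]
    - [0,0,-2.7]
    - [0.4,1.4,-2.7]
    - [0.8,2.9,-2.7]
    - [1.2,4.4,-2.7]
    - [1.6,5.7,-2.7]
    - [1.74,6.44,-2.7]
    - [1.74,6.44,-2.4]
    - [1.74,6.44,-1.4]
    - [1.74,6.44,-0.6]
    - [1.74,6.44,-0.1]
    - [1.74,6.44,0.2]
    - [1.74,6.44,0.32]
    - [1.74,6.44,0.38]
    - [1.74,6.44,0.42]
    - [1.74,6.44,0.42]
  yaw: [0,0,0,0,0,0,0,0,0,0,0,0,0,0,0,0,0,0]
  fingers: [0,0,0,0,0,0,0,0,0,0,0,0,0,0,0,0,0,0]

```text
clock: 16.18
ee_pos: [0.3998, -0.1746, 0.1911]
orientation: [0.0, -0.057, 0.998, -0.001]
contact_force: [-3.8, 0.1, 12.4]
gripper_width: 0.363
finger_force: 62.6
```

Request:
servo_tool:
  travel:
    - [0,0,0]
    - [0,0,0]
    - [0,0,0]
    - [0,0,-0.3]
    - [0,0,-0.63]
    - [0,0.3,-0.63]
    - [0,0.5,-0.63]
    - [0,0.65,-0.63]
    - [0,0.8,-0.63]
    - [0,0.95,-0.63]
    - [0,1.1,-0.63]
    - [0,1.25,-0.63]
    - [0,1.4,-0.63]
    - [0,1.5,-0.63]
    - [0,1.6,-0.63]
    - [0,1.7,-0.63]
    - [0,1.7,-0.63]
  yaw: [0,0,0,0,0,0,0,0,0,0,0,0,0,0,0,0,0]
  fingers: [0.85,0.85,0.85,0.85,0.85,0.85,0.85,0.85,0.85,0.85,0.85,0.85,0.85,0.85,0.85,0.85,0.85]

```text
clock: 18.3
ee_pos: [0.3938, -0.1236, 0.2081]
orientation: [-0.0, -0.058, 0.998, 0.0]
contact_force: [-0.0, -0.2, 0.3]
gripper_width: 0.855
finger_force: 0.0
```

```bash
python3 - <<'E'
from h import *
s=get_state(); print(s['ee_pos'],yaw(),s['contact_force'])
for cam in ['side','top']:
    im=read_camera(cam)
    for l in ['carton_edge','carton_flat']:
      for r in mark_of(cam,l)[:4]:
        P=w(cam,r['at']); print(cam,l,r['conf'],P,pix(cam,P).round())
    if cam=='side': side=im
im=read_camera('wrist'); cv2.imwrite('pics/w4.png',np.vstack([cv2.resize(im,(480,300)),cv2.resize(side[130:255,250:450],(480,300))]))
E
```

```text
[ 0.3938 -0.1236  0.2081] -173.40543192922485 [-0.0331 -0.2437  0.294 ]
side carton_edge 0.93 [ 0.3979 -0.1327  0.0177] [373. 213.]
side carton_edge 0.93 [ 0.4372 -0.4932  0.0233] [413. 145.]
side carton_edge 0.86 [ 0.3424 -0.3576  0.0275] [422. 176.]
top carton_edge 0.8 [ 0.4332 -0.4892  0.0274] [463. 237.]
top carton_edge 0.69 [ 0.343  -0.3581  0.0272] [424. 265.]
top carton_flat 0.88 [0.4588 0.0192 0.0478] [308. 228.]
```

View pics/w4.png

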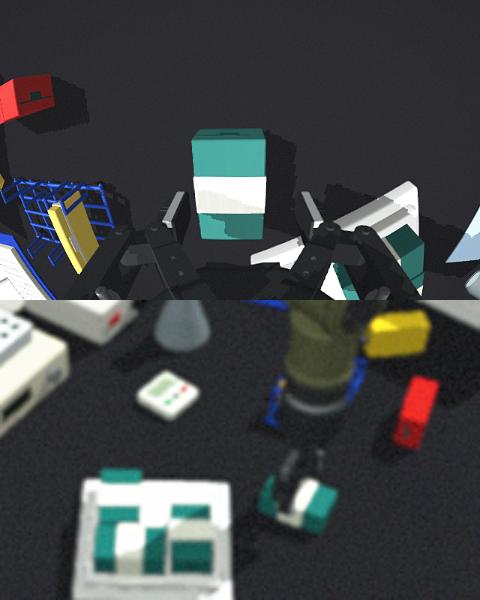

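The tipping worked: the carton lies flat near (0.398, −0.133), and carton_flat sits in place_1. Next I'll locate it precisely.

```bash
python3 - <<'E'
from h import *
P=np.array([ray('wrist',u,.032)[:2]*1e3 for u in [(256,185),(355,185),(350,318),(269,318)]])
print(P,P.mean(0)); a=(P[0]+P[1])/2-(P[2]+P[3])/2; th=np.degrees(np.arctan2(a[1],a[0])); print(np.hypot(*a),th,np.hypot(*(P[0]-P[1])),np.hypot(*(P[2]-P[3])))
read_camera('side')
for r in look_for('side','carton_edge')[:1]: print(w('side',r['at']))
c=P.mean(0)/1e3; d=a/np.hypot(*a); g=c-.023*d; print(g); go(g[0],g[1],.175,th)
E
```

```text
[[ 355.7735 -161.5252]
 [ 350.3053 -113.3728]
 [ 431.9303 -103.3081]
 [ 438.2509 -151.7511]] [ 394.065  -132.4893]
82.64861032475433 -173.10679748253037 48.461820218889244 48.85366148019592
[ 0.3782 -0.1152  0.0332]
[ 0.4169 -0.1297]
GO [-0.74 -0.28  1.11] yaw -0.32271006523865253
```

Request:
servo_tool:
  travel:
    - [-0.4,-0.15,-0.2]
    - [-0.78,-0.28,-0.2]
    - [-0.78,-0.28,0]
    - [-0.78,-0.28,0.5]
    - [-0.78,-0.28,0.9]
    - [-0.78,-0.28,1.1]
    - [-0.78,-0.28,1.1]
    - [-0.78,-0.28,1.1]
    - [-0.78,-0.28,1.1]
    - [-0.78,-0.28,1.1]
    - [-0.78,-0.28,1.1]
    - [-0.78,-0.28,1.1]
    - [-0.78,-0.28,1.1]
    - [-0.78,-0.28,1.1]
  yaw: [0,0,0,0,0,0,0,0,0,0,0,0,0,0]
  fingers: [1,1,1,1,1,1,1,0,0,0,0,0,0,0]
  squeeze: 70

```text
clock: 20.5
ee_pos: [0.4185, -0.1296, 0.176]
orientation: [0.001, -0.057, 0.998, -0.0]
contact_force: [-1.2, -1.0, 6.3]
gripper_width: 0.574
finger_force: 72.9
```

Request:
servo_tool:
  travel:
    - [0,0,-0.4]
    - [0,0,-1.5]
    - [0,0,-3]
    - [0,0,-4.5]
    - [-0.8,0.6,-5.1]
    - [-1.9,1.5,-5.1]
    - [-3,2.4,-5.1]
    - [-3.8,3,-5.1]
    - [-4.16,3.26,-5.1]
    - [-4.16,3.26,-5.1]
    - [-4.16,3.26,-5.1]
    - [-4.16,3.26,-5.1]
  yaw: [0,0,0,0,-6,-12,-18,-24,-26.8,-26.8,-26.8,-26.8]
  fingers: [0,0,0,0,0,0,0,0,0,0,0,0]

```text
clock: 22.0
ee_pos: [0.53, -0.0187, 0.3282]
orientation: [-0.0, -0.286, 0.958, 0.0]
contact_force: [0.4, -0.1, -3.2]
gripper_width: 0.57
finger_force: 73.3
```

```bash
python3 - <<'E'
from h import *
s=get_state(); print(s['ee_pos'],yaw(),s['gripper_width'])
im=read_camera('wrist'); cv2.imwrite('pics/w5.png',im)
for r in mark_of('wrist','laid_1')[:5]: print(r['conf'],w('wrist',r['at']))
for r in regions_of('wrist','laid_1')[:4]:
    q=rect('wrist',r['mask'],.064); print(round(r['conf'],2),np.round(q[0],0),np.round(q[1],0),round(q[2],1))
E
```

```text
[ 0.53   -0.0187  0.3282] -146.71771435818013 0.5700522255844425
0.64 [0.5117 0.0703 0.0434]
0.79 [526.  44.] [34.  7.] 32.8
0.77 [508.  68.] [89. 59.] 35.2
```

View pics/w5.png

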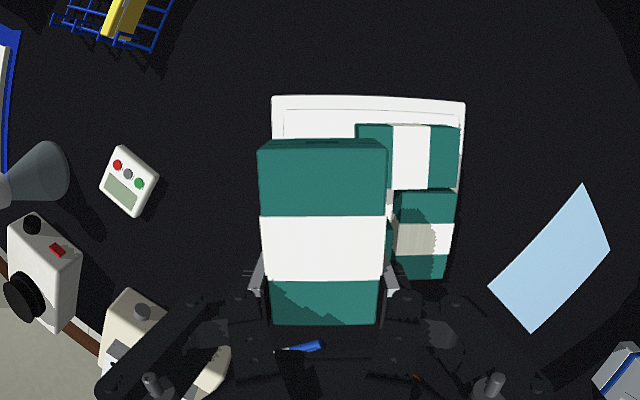

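```bash
python3 - <<'E'
from h import *
th=np.radians(-56.5); c,s=np.cos(th),np.sin(th); B=np.array([[c,-s],[s,c]]); o=np.array([510,21])
f=lambda uv,z: B.T@(ray('wrist',uv,z)[:2]*1e3-o)
print('flange corners',f((272,96),.018),f((465,102),.018))
print('flat carton corners TR,BR',f((459,127),.064),f((456,188),.064),'laid2 TR',f((456,191),.064))
z=get_state()['ee_pos'][2]-.176+.032
Q=np.array([f(u,z) for u in [(257,151),(388,149),(378,325),(271,325)]]); print(Q,Q.mean(0))
a=Q[0]-Q[3];b=Q[1]-Q[2]; print([np.degrees(np.arctan2(v[0],-v[1])) for v in (a,b)],np.hypot(*a))
E
```

```text
flange corners [ 89.6062 -91.8793] [-90.1941 -91.8037]
flat carton corners TR,BR [-63.8239 -70.6306] [-66.3145 -19.9094] laid2 TR [-66.6632 -17.2978]
[[ 68.7171 -69.3086]
 [ 20.2061 -69.9187]
 [ 18.1945  13.0369]
 [ 69.3328  12.8067]] [ 44.1126 -28.3459]
[np.float64(-0.42953293726663083), np.float64(1.389097895551625)] 82.11762823357822
```

The wrist view shows the held carton at (257–388, 150–325), with the place_1 carton at (357–459, 125–188) and laid_2 beside it. Held centre is (44, −28) in the base frame and the target is (44, −27), so I'll lower it now.

Request:
servo_tool:
  travel:
    - [-0.04,0,0.5]
    - [-0.04,0,1.5]
    - [-0.04,0,2.5]
    - [-0.04,0,3.2]
    - [-0.04,0,3.6]
    - [-0.04,0,3.8]
    - [-0.04,0,3.9]
    - [-0.04,0,3.95]
    - [-0.04,0,3.99]
    - [-0.04,0,4.01]
    - [-0.04,0,4.03]
    - [-0.04,0,4.03]
  yaw: [0,0,0,0,0,0,0,0,0,0,0,0]
  fingers: [0,0,0,0,0,0,0,0,0,0,0,0]

```text
clock: 23.65
ee_pos: [0.532, -0.0173, 0.208]
orientation: [0.0, -0.287, 0.958, -0.0]
contact_force: [-0.9, 0.3, 4.0]
gripper_width: 0.573
finger_force: 74.1
```

Request:
servo_tool:
  travel:
    - [0,0,0.02]
    - [0,0,0.02]
    - [0,0,0.02]
    - [0,0,0.02]
    - [0,0,-0.3]
    - [0,0,-1.2]
    - [0,0,-2.5]
    - [0,0,-4]
    - [2,-2,-5]
    - [4,-4,-5]
    - [5,-6,-5]
    - [5,-6,-5]
    - [5,-6,-5]
  yaw: [0,0,0,0,0,0,0,0,0,0,0,0,0]
  fingers: [0,0.8,0.8,0.8,0.8,0.8,0.8,0.8,0.8,0.8,0.8,0.8,0.8]

```text
clock: 25.28
ee_pos: [0.5055, -0.2535, 0.358]
orientation: [0.001, -0.285, 0.959, -0.001]
contact_force: [-0.6, -0.9, 0.5]
gripper_width: 0.802
finger_force: 0.0
```

```bash
python3 - <<'E'
from h import *
th=np.radians(-56.5); c,s=np.cos(th),np.sin(th); B=np.array([[c,-s],[s,c]]); o=np.array([510,21])
print(get_state()['ee_pos'])
for cam in ['top','side']:
    im=read_camera(cam)
    if cam=='top': cv2.imwrite('pics/t2.png',cv2.resize(im[170:260,260:360],(660,594),interpolation=cv2.INTER_CUBIC))
    for r in mark_of(cam,'laid_1')[:6]:
        P=w(cam,r['at']); print(cam,round(r['conf'],2),P,B.T@(P[:2]*1e3-o))
    for r in regions_of(cam,'laid_1')[:6]:
        q=rect(cam,r['mask'],.064); print(cam,round(r['conf'],2),B.T@(np.array(q[0])-o),np.round(q[1],0),round(q[2],1))
E
```

```text
[ 0.5055 -0.2535  0.358 ]
top 0.82 [0.5122 0.075  0.0472] [-43.7915  31.6662]
top 0.79 [0.5631 0.0205 0.0464] [29.6961 43.9854]
top 0.84 [26.7914 43.696 ] [50. 85.] 34.3
top 0.62 [-42.4618  28.0035] [87. 54.] 33.0
top 0.54 [-273.5063  104.8173] [154. 183.] 81.2
side 0.88 [0.5118 0.0752 0.051 ] [-44.2314  31.4143]
side 0.33 [ 0.475  -0.3277  0.0041] [ 271.5095 -221.6503]
side 0.73 [ 203.0395 -194.5318] [75. 48.] 7.7
side 0.64 [25.9183 43.5481] [52. 84.] 35.3
side 0.64 [-52.6009  24.9218] [81. 74.] 35.1
```

View pics/t2.png

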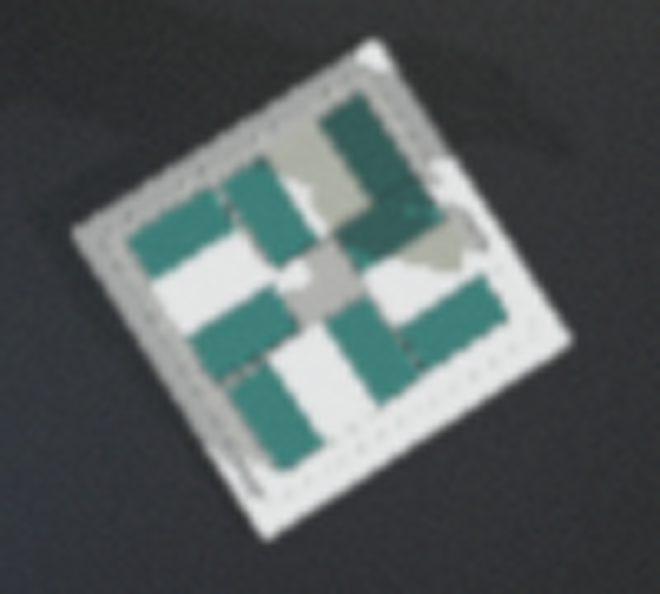

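The top crop shows a clean pinwheel around the gap at (320,285), with narrow seams and everything on the deck. One numeric check of the two new cartons before I hand in.

```bash
python3 - <<'E'
from h import *
th=np.radians(-56.5); c,s=np.cos(th),np.sin(th); B=np.array([[c,-s],[s,c]]); o=np.array([510,21])
cal=get_calibration('top')
def f(u): return B.T@(ray('top',(260+u[0]/6.6-.42,170+u[1]/6.6-.42),.064)[:2]*1e3-o)
for n,C in {'p1':[(232,378),(330,325),(380+2,405),(285,470)],'p2':[(328,318),(352,268)]}.items(): pass
# corners read from the crop: place_1 carton (bottom), place_2 carton (right), laid_1 (top), laid_2 (left)
for n,C in {'p1':[(228,386),(328,318),(384,404),(284,471)][:0] or [(232,384),(282,470),(420,368),(328,320)],
            'p2':[(340,238),(436,216),(508,318),(412,368)],}.items():
    print(n,[f(u).round(1) for u in C])
for cam in ['top','side']:
    read_camera(cam)
    for l in ['carton_flat','carton_edge']:
        for r in regions_of(cam,l)[:4]+[]:
            q=rect(cam,r['mask'],.064); b=B.T@(np.array(q[0])-o)
            if np.hypot(*b)<90: print(cam,l,round(r['conf'],2),b,np.round(q[1]),round(q[2],1))
        for r in mark_of(cam,l)[:5]:
            P=w(cam,r['at']); b=B.T@(P[:2]*1e3-o)
            if np.hypot(*b)<90: print(cam,'mark',round(r['conf'],2),b,P[2])
E
```

```text
p1 [array([-61.4, -19.9]), array([-63.5, -68. ]), array([ 19.3, -63.3]), array([ -5.5, -19.3])]
p2 [array([21.2, 11.1]), array([66.3, -5.5]), array([ 68.4, -66.3]), array([ 16. , -61.1])]
top carton_flat 0.93 [-24.3588 -42.7857] [50. 83.] 34.1
top mark 0.65 [-30.0599 -43.8865] 0.04646547295879766
top carton_edge 0.75 [ 45.1958 -23.2946] [86. 51.] 34.0
top mark 0.65 [ 44.6103 -27.0058] 0.05175519699199205
side carton_flat 0.9 [-32.2188 -44.754 ] [ 49. 104.] 34.6
side mark 0.68 [-24.1384 -45.4013] 0.047585455790355335
side mark 0.53 [ 43.6364 -21.6519] 0.04670959423570742
side carton_edge 0.88 [ 33.3827 -26.4181] [83. 73.] 35.1
side mark 0.8 [ 41.8839 -24.3593] 0.05077018984432635
```

Both new cartons are within about 3 mm of their places and flat, so I'm handing in.

```bash
python3 -c "
from station import *
print(hand_in())"
```

```text
the job is handed in; nothing more can be done
None
```

The job is handed in: both cartons lie flat in the two empty places, about 2–4 mm from target in most camera readings, the laid cartons look unmoved, and the arm stands clear; `hand_in` returned no verdict.

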